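Load a finished plywood disc into the drying rack

ROBOT

A 6-joint arm with a two-finger parallel gripper is mounted at the origin on the work surface. World frame = base frame: x ahead of the robot, y to its left, z up, the work surface at z = 0. Lengths are in m, angles in rad, forces in N, time in s.
With the tool pointing down it reaches from about 0.425 to 0.95 m from the base axis. Payload 3.5 kg.
Tool frame: the origin (TCP) lies on the centre line of the jaws, within the pads' length; the fingertips stand 14 mm ahead of it and the grasp point (between the pads) lies 5 mm behind it (tips_ahead is the distance from the TCP to the fingertips, in m); y points along the fingers, z is the direction in which the jaws open and shut, and the axes are right-handed (so a half turn about y gives the same grasp; the last joint's range is limited). The gripper opens to 85 mm and grips with 20 to 120 N. Pads are 22 mm wide; open, the fingers measure 114 mm over their backs; the gripper's body (76 mm by 85 mm) begins 54 mm behind the grasp point. The pads swing forward as they close: fully open they stand 13 mm farther back than shut.
Start: joints at [1.083, 0.286, 1.577, -0, 1.279, -0.15], TCP at [0.224, 0.637, 0.245] pointing down, gripper open.
Joint ranges: [-2.77, 2.77], [-0.9, 2.22], [0.21, 2.48], [-1.53, 4.67], [0.24, 2.81], [-2.84, 2.84]. Speed limits (rad/s): [2.79, 2.79, 3.14, 3.14, 3.14, 3.14].

INTERFACE

Orientations are given as a unit quaternion [x, y, z, w].
In Python, from plant import get_state, read_camera, sign_off, tips_ahead gives the robot as it stands.
- The arm moves only by the tool send_rows, never from a script. Its argument "plan" is a list of rows, each a list of 2 entries, a list of its own where there are three numbers: the shift along the tool's x, y, z in units of 12 cm (1.0 is 12 cm), then the turn, a rotation vector about the tool's x, y, z in units of 360 degrees (1.0 is 360 degrees). In form: [[[tx, ty, tz], [rx, ry, rz]], ...]. A call has 1 to 12 rows; each row shifts and turns the commanded pose from where the row before left it, along the tool's axes as they then stand; what a row does not reach is not made up. A row lasts 1/10 s, in which the tool goes at most 50 mm and 8.59 degrees, less where a joint would pass 70% of its speed; a pose out of reach is approached as far as the arm can. A call with a number of a shift or a turn outside -1 to 1 is refused whole. A call with a gripper value outside its range is refused whole. "gripper" is the closure, from 0 (fully open) to 1 (shut), set as the call begins (left out, the last holds). The fingers move at their own pace and stop on an object; "grip_force" is the grip in N (left out, the last holds). Time passes only in rows, so rows that do not move let the fingers close. It gives the time, the measured TCP pose, the force and the opening at its end, in the units of the state.
- get_state(): the state, without advancing time (a new reading comes with each control period).
- read_camera(name): name is "scene" or "top" or "wrist"; returns a dict with "img" (480x640x3 uint8, blue, green, red), "fx", "fy", "cx", "cy" (pixels), "world_from_camera" (4x4, takes a point from camera to world coordinates); the wrist camera has in their place "mount" (4x4, takes a point from camera to tool coordinates, whose origin is the TCP and whose axes are the tool frame's). Camera axes: x right, y down, z forward; pixel columns grow to the right and rows downward; lengths in m; the calibration is good to about 2 mm. A picture is of the moment at which its call begins: read the wrist's pose just before it. There is no depth.
- sign_off(): hands the job in, once; it reports no verdict.
The state is a dict: "time": time; "qpos": joint angles; "dq": joint speeds; "joint_efforts": joint torques, N m; "eef_pos": TCP position; "tcp_rot": TCP orientation; "contact_force": force on the tool from outside, world axes, zero at the start; "wrist_torque": the same for the moment, N m; "opening": opening from 0.0 (shut) to 1.0 (fully open).
Only numpy, scipy, OpenCV 4.12 (cv2) and the standard library are available. Lean on these libraries where they do the work, as an engineer would, in place of code of your own. Each camera call takes 0.05 s, during which the arm holds its last target. There are 200 camera calls.

TASK

The plywood disc on the little fork lift has just been oiled and has to go onto the free middle level of the drying rack. Raise the lift by its handle until its carrying surface is level with the ledges of the free level, or a few millimetres higher, leave it there, then slide the disc off the fork into the rack until it is fully home, lying flat on the ledges. Do not disturb the two discs already in the rack or knock the jar beside it.

Things in the scene. Friction and masses are not known exactly. Their poses are not given: they have to be found in the camera images.
- disc: The freshly oiled brown plywood disc that lies on the lift: 110 mm in diameter, 9 mm thick, about 60 g. Origin: centre of its underside; z is its axis (up).
- lift_deck (a point): Middle of the front end of the fork lift's carrying surface, where the disc lies. x: level, loading direction into the rack; y: left; z: up. The fork is two level tines, x -140 to -5 mm, |y| 25 to 58 mm, with 6 mm high guide rails along the outer edges. The gap between them is open to 20 mm below the surface. The disc starts with its centre at x -73 to -57 mm.
- lift_handle (a point): Grip point on the lift's upright wooden handle, a block 20 mm (x) by 30 mm (y), axes as lift_deck. The block's top is 15 mm above this point, the flat arm that carries it 30 mm below. It lies at x -65, y -115, z +30 mm from lift_deck and moves with the lift.
- column_top (a point): Top of the lift's fixed guide column, 24 mm square, 175 mm above the table, at x -65, y +98 mm from lift_deck. Column and rack stand on a baseboard 10 mm thick.
- lift (a joint): Height of the lift in m: 0 at the bottom, where it starts (carrying surface 55 mm above the table), up to 0.105. It is moved straight up and down by its handle, with about 11 N up and 4 N down, and stays by friction where it is left.
- free_level (a point): Free middle level of the wooden drying rack: point at the rack's mouth, midway between the two ledges, on the plane of their upper faces. x into the rack, y left, z up, parallel to lift_deck's axes and within 2 mm of it sideways. Rack height varies: ledges 90 to 135 mm above the table. Clear height over the ledges 22 mm; levels 30 mm apart; the rack's top edge is 41 mm above this point.
- rack_home (a point): Where the centre of the disc's underside is when the disc touches the rack's back stop: 62 mm inside the mouth, straight behind free_level. The ledges run the rack's whole depth of 127 mm at |y| 27 to 62 mm from the middle line, open between; the side walls' inner faces are at |y| 62 mm, so the disc has 7 mm play each side.
- low_disc: Equal disc (110 x 9 mm) already on the lowest level of the rack. Origin: centre of its underside.
- top_disc: Equal disc (110 x 9 mm) already on the top level of the rack, which is open above. Origin: centre of its underside.
- jar: Closed amber glass jar, 48 mm in diameter, 75 mm high, standing on the baseboard to the right of the rack. Origin: centre of its underside.
Things that resemble listed ones, but are neither listed nor needed, are in the scene too. What is shaped like the disc but white is not meant.

How it is judged:
By the outcome, as a careful person would: the job done as asked, in the order asked, and still so for the second after the job is handed in, with the robot touching nothing.
It also fails if it takes over 48 s, if anything falls off the work surface, if the arm or the gripper's body presses on something with over 40 N, if the wrist force passes 120 N, or if a joint passes its speed limit or range.

## Working session

There is one attempt and no reset: what is moved stays moved. The work goes in short steps, Python scripts to look and compute and a tool call to move; the robot and the scene stay as the last step left them, time stands still between calls to the robot, and variables do not carry over. Pictures are saved under pics/ and viewed, about 8 in all and at most 12, crops included, and the job is handed in when it is done.

Besides the shell and the picture viewer there is one more tool, called after "Call:" as name([rows], argument=value, ...), one row to a line, values as JSON. send_rows: Moves the arm, as the interface text tells. Its arguments: {"type":"object","properties":{"plan":{"type":"array"},"gripper":{"type":"number"},"grip_force":{"type":"number"}},"required":["plan"]}

```bash
mkdir -p pics; ls
python3 - <<'E'
from plant import *
import cv2,numpy as np
s=get_state();print(s,tips_ahead)
for n in("scene","top"):
    c=read_camera(n);cv2.imwrite(f"pics/{n}0.png",c["img"]);print(n,c["fx"],c["fy"],c["cx"],c["cy"],np.round(c["world_from_camera"],4).tolist())
c=read_camera("wrist");print(c["fx"],c["fy"],c["cx"],c["cy"],np.round(c["mount"],4).tolist())
E
```

```text
pics
{'time': 0.0, 'qpos': array([ 1.08297810e+00,  2.87198328e-01,  1.57816894e+00, -1.93691595e-05,
        1.27858282e+00, -1.49996929e-01]), 'dq': array([-0.00207798,  0.00121666, -0.00046424,  0.00037557, -0.00029707,
       -0.00018319]), 'joint_efforts': array([ 2.91661330e-03, -4.05981660e+01, -2.92627788e+01, -4.92351546e-05,
        5.92229568e-03,  5.80751788e-06]), 'eef_pos': array([0.22339836, 0.63630562, 0.24392972]), 'tcp_rot': array([ 0.69783693, -0.11912379,  0.1186136 , -0.69624992]), 'contact_force': array([ 0.42222877,  0.04661299, -0.12804678]), 'wrist_torque': array([0.03044785, 0.01822389, 0.03228437]), 'opening': 1.0014167976995605} 0.014
scene 579.6183221042118 579.6183221042118 321.83508995942304 239.43066928631254 [[-0.7303, 0.5513, -0.4032, 1.0106], [0.6829, 0.5756, -0.4498, 0.5715], [-0.0159, -0.6039, -0.7969, 1.0164], [0.0, 0.0, 0.0, 1.0]]
top 463.7020771823321 463.7020771823321 322.19047194990605 239.97381241609634 [[-0.0162, -0.9821, 0.1877, 0.4066], [-0.9999, 0.0158, -0.0036, 0.0461], [0.0006, -0.1877, -0.9822, 0.8914], [0.0, 0.0, 0.0, 1.0]]
418.14019392062676 418.14019392062676 317.70085158939565 235.40430110462214 [[-0.0008, 0.9634, 0.268, -0.067], [-0.0, -0.268, 0.9634, -0.1274], [1.0, 0.0008, 0.0002, -0.0012], [0.0, 0.0, 0.0, 1.0]]
```

View pics/scene0.png

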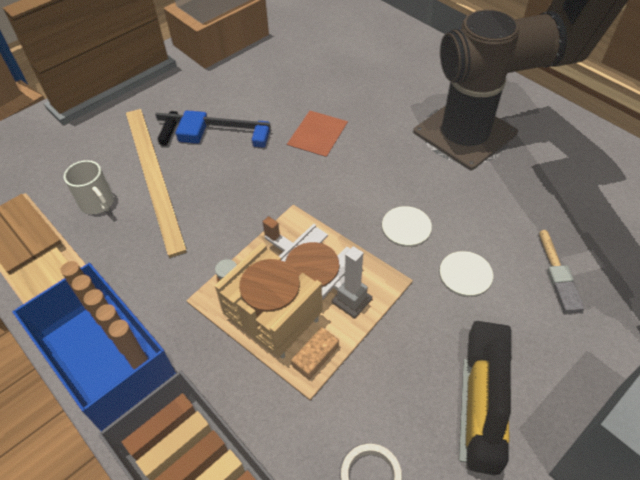

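View pics/top0.png

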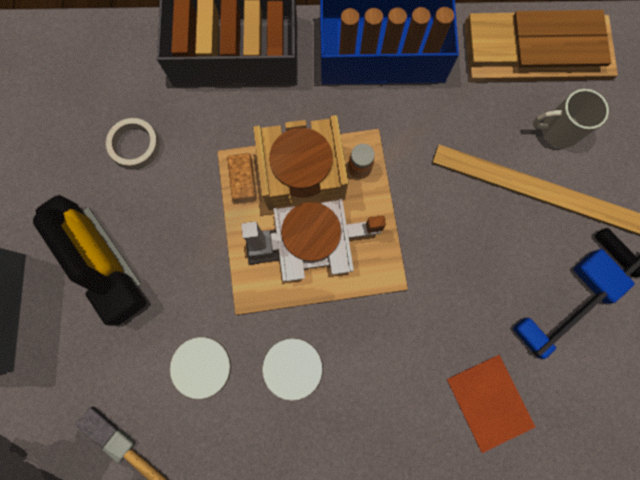

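The lift disc is at top (311,231). The top disc in the rack is at (301,158), and the white decoys at (200,368) and (293,369) aren't meant. The handle block is at (376,223), the column at (250,232) and the jar at (362,160). Next I'll take one close crop of both views.

Run:
```python
import cv2,numpy as np
a=cv2.imread("pics/top0.png")[110:310,210:410];b=cv2.imread("pics/scene0.png")[195:405,180:420]
a=cv2.resize(a,(800,800),interpolation=cv2.INTER_CUBIC)[:600]
b=cv2.resize(b,None,fx=2.8,fy=2.8,interpolation=cv2.INTER_CUBIC)
cv2.imwrite("pics/ca.png",a);cv2.imwrite("pics/cb.png",b);print(a.shape,b.shape)
```

```text
(600, 800, 3) (588, 672, 3)
```

View pics/ca.png

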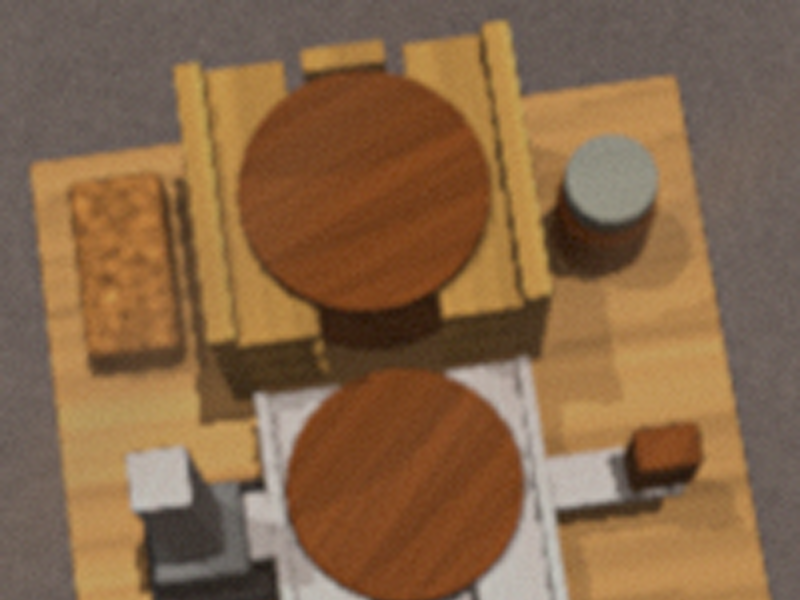

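View pics/cb.png

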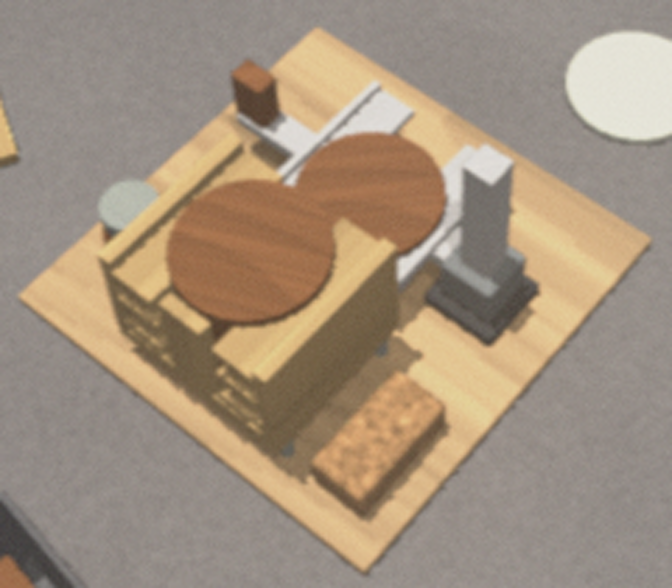

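```bash
cat > h.py <<'E'
import numpy as np,cv2
from plant import *
K={"top":(463.702,463.702,322.190,239.974),"scene":(579.618,579.618,321.835,239.431)}
T={"scene":np.array([[-0.7303,0.5513,-0.4032,1.0106],[0.6829,0.5756,-0.4498,0.5715],[-0.0159,-0.6039,-0.7969,1.0164],[0,0,0,1]]),
"top":np.array([[-0.0162,-0.9821,0.1877,0.4066],[-0.9999,0.0158,-0.0036,0.0461],[0.0006,-0.1877,-0.9822,0.8914],[0,0,0,1]])}
def ray(n,u,v,k=None,t=None):
    k=k or K[n]; t=T[n] if t is None else t
    d=t[:3,:3]@np.array([(u-k[2])/k[0],(v-k[3])/k[1],1]); return t[:3,3],d
def atz(n,u,v,z,**a):
    o,d=ray(n,u,v,**a); return o+d*(z-o[2])/d[2]
def tri(rays):
    A=np.zeros((3,3));b=np.zeros(3)
    for o,d in rays:
        d=d/np.linalg.norm(d);P=np.eye(3)-np.outer(d,d);A+=P;b+=P@o
    x=np.linalg.solve(A,b);return x,[np.linalg.norm(np.cross(x-o,d/np.linalg.norm(d))) for o,d in rays]
ct=lambda u,v:(u/4+210-.4,v/4+110-.4)
cs=lambda u,v:(u/2.8+180-.3,v/2.8+195-.3)
E
python3 - <<'E'
from h import *
np.set_printoptions(precision=4,suppress=True)
col=atz("top",*ct(160,478),.175);han=atz("top",*ct(668,443),.100);dis=atz("top",*ct(405,485),.064)
print("col",col,"han",han,"disc",dis,np.linalg.norm(col[:2]-han[:2]))
y=(col-han)[:2];y/=np.linalg.norm(y);x=np.array([y[1],-y[0]]);print("x",x,np.arctan2(x[1],x[0]))
print("deck from h",han[:2]+.065*x+.115*y,"from c",col[:2]+.065*x-.098*y)
for nm,a,b in [("col",(160,478),(488,165)),("han",(668,443),(256,74)),("disc",(405,485),(371,192)),("topdisc",(365,190),(251,251)),("LF",(208,345),(395,243)),("LR",(177,66),(262,378)),("RF",(550,297),(235,138)),("RR",(508,22),(103,262)),("jar",(610,180),(129,207))]:
    p,e=tri([ray("top",*ct(*a)),ray("scene",*cs(*b))]);print(nm,p,np.round(e,4))
E
```

```text
col [0.5628 0.1579 0.175 ] han [ 0.5913 -0.0527  0.1   ] disc [0.582  0.0635 0.064 ] 0.21245930941896987
x [0.991 0.134] 0.13437679494332347
deck from h [0.6403 0.07  ] from c [0.6404 0.0695]
col [0.5635 0.1582 0.1721] [0.0001 0.0001]
han [ 0.5904 -0.0518  0.1008] [0.001 0.001]
disc [0.5825 0.0634 0.062 ] [0.0002 0.0002]
topdisc [0.6998 0.0781 0.1269] [0.0001 0.0001]
LF [0.63   0.1434 0.1345] [0.0016 0.0016]
LR [0.7561 0.1585 0.1343] [0.001 0.001]
RF [ 0.6494 -0.0003  0.1274] [0.0009 0.0009]
RR [0.7758 0.0159 0.1264] [0.0023 0.0023]
jar [ 0.7214 -0.0338  0.0803] [0.0009 0.0009]
```

```bash
cat >> h.py <<'E'
from scipy.spatial.transform import Rotation as R
YAW=0.134; X=np.array([np.cos(YAW),np.sin(YAW),0]);Y=np.array([-X[1],X[0],0]);Z=np.array([0,0,1.])
DECK=np.array([.6403,.0698,.055])
def lw(x,y,z): return DECK*[1,1,0]+x*X+y*Y+[0,0,z]   # lift frame xy, world z
def rotpush(t): # tool z=+Y, tool y forward-down
    y=np.sin(t)*X-np.cos(t)*Z; z=Y; return np.c_[np.cross(y,z),y,z]
def rotgrasp(s=-1):
    y=-Z; z=s*X; return np.c_[np.cross(y,z),y,z]
def goto(p,Rt,show=True):
    s=get_state();R0=R.from_quat(s["tcp_rot"]).as_matrix()
    w=R.from_matrix(R0.T@Rt).as_rotvec()/(2*np.pi)
    d=Rt.T@(p-s["eef_pos"])/.12
    print("t",round(s["time"],2),"pos",np.round(s["eef_pos"],4),"F",np.round(s["contact_force"],1),"open",round(s["opening"],3))
    print("rot turns",np.round(w,4),"deg",np.round(w*360,1)," then shift units",np.round(d,3))
def wrist(fn=None):
    s=get_state();c=read_camera("wrist");t=np.eye(4);t[:3,:3]=R.from_quat(s["tcp_rot"]).as_matrix();t[:3,3]=s["eef_pos"]
    t=t@c["mount"]
    if fn: cv2.imwrite(fn,c["img"]);np.save(fn+".npy",t)
    return c["img"],t
KW=(418.14,418.14,317.70,235.40)
def proj(p,t): q=np.linalg.inv(t)@np.r_[p,1]; return q[:2]/q[2]*KW[0]+KW[2:]
E
python3 - <<'E'
from h import *
s=get_state();print(R.from_quat(s["tcp_rot"]).as_matrix().round(3))
goto(lw(-.13,0,.22),rotpush(np.radians(35)));
for sg in(-1,1): goto(lw(-.065,-.115,.2),rotgrasp(sg))
E
```

```text
[[ 0.943 -0.001  0.331]
 [-0.331 -0.002  0.943]
 [-0.    -1.    -0.002]]
t 0.15 pos [0.2234 0.6364 0.2442] F [-0.1 -0.5 -0.2] open 1.0
rot turns [ 0.0232 -0.0726 -0.0955] deg [  8.3 -26.2 -34.4]  then shift units [ 1.3    1.157 -5.144]
t 0.15 pos [0.2234 0.6364 0.2442] F [-0.1 -0.5 -0.2] open 1.0
rot turns [ 1.000e-04 -3.251e-01 -3.000e-04] deg [ 0.00e+00 -1.17e+02 -1.00e-01]  then shift units [-6.102  0.369 -2.27 ]
t 0.15 pos [0.2234 0.6364 0.2442] F [-0.1 -0.5 -0.2] open 1.0
rot turns [3.000e-04 1.749e-01 1.000e-04] deg [ 0.1 63.   0. ]  then shift units [6.102 0.369 2.27 ]
```

Call:
send_rows([
  [[0, 0, 0], [0.0039, -0.0121, -0.0159]],
  [[0, 0, 0], [0.0039, -0.0121, -0.0159]],
  [[0, 0, 0], [0.0039, -0.0121, -0.0159]],
  [[0, 0, 0], [0.0039, -0.0121, -0.0159]],
  [[0, 0, 0], [0.0039, -0.0121, -0.0159]],
  [[0, 0, 0], [0.0039, -0.0121, -0.0159]],
  [[0.093, 0.083, -0.367], [0, 0, 0]],
  [[0.093, 0.083, -0.367], [0, 0, 0]],
  [[0.093, 0.083, -0.367], [0, 0, 0]],
  [[0.093, 0.083, -0.367], [0, 0, 0]],
  [[0.093, 0.083, -0.367], [0, 0, 0]],
  [[0.093, 0.083, -0.367], [0, 0, 0]],
])

```text
time: 1.35
eef_pos: [0.3475, 0.3853, 0.2337]
tcp_rot: [-0.658, -0.258, -0.167, 0.688]
contact_force: [0.4, -0.3, 0.1]
opening: 0.999
```

Call:
send_rows([
  [[0.093, 0.083, -0.367], [0, 0, 0]],
  [[0.093, 0.083, -0.367], [0, 0, 0]],
  [[0.093, 0.083, -0.367], [0, 0, 0]],
  [[0.093, 0.083, -0.367], [0, 0, 0]],
  [[0.093, 0.083, -0.367], [0, 0, 0]],
  [[0.093, 0.083, -0.367], [0, 0, 0]],
  [[0.093, 0.083, -0.367], [0, 0, 0]],
  [[0.093, 0.083, -0.367], [0, 0, 0]],
  [[0, 0, 0], [0, 0, 0]],
  [[0, 0, 0], [0, 0, 0]],
])

```text
time: 2.35
eef_pos: [0.5121, 0.0526, 0.2186]
tcp_rot: [-0.658, -0.256, -0.168, 0.688]
contact_force: [-0.2, -0.8, -0.8]
opening: 0.998
```

Run:
```python
from h import *
goto(lw(-.13,0,.22),rotpush(np.radians(35)))
wrist("pics/w1.png")
```

```text
t 2.35 pos [0.5121 0.0526 0.2186] F [-0.2 -0.8 -0.8] open 0.998
rot turns [-0.0002 -0.0007 -0.0001] deg [-0.1 -0.2 -0. ]  then shift units [ 0.002 -0.013 -0.   ]
```

View pics/w1.png

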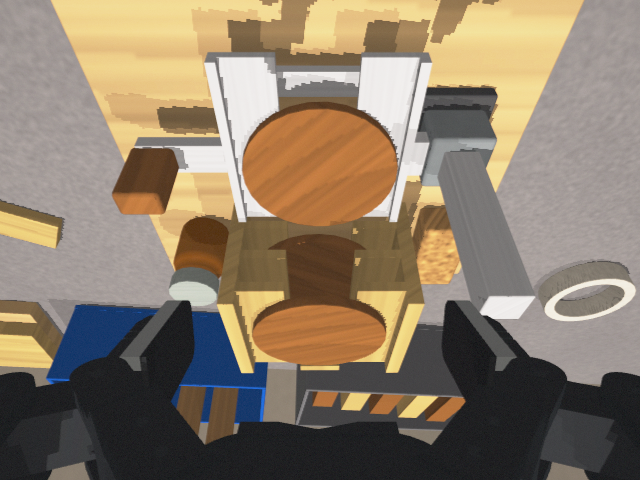

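Wrist view 1: the image's bottom is toward the rack. The handle is at (145,180), the lift disc at (320,163), the rack mouth at about y 230–290 and the column at right (500,300). I'll zoom in on the rack mouth.

Run:
```python
import cv2
a=cv2.imread("pics/w1.png")[200:380,205:440]
cv2.imwrite("pics/w1c.png",cv2.resize(a,None,fx=3.33,fy=3.33,interpolation=cv2.INTER_CUBIC))
```

```text
(no output)
```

View pics/w1c.png

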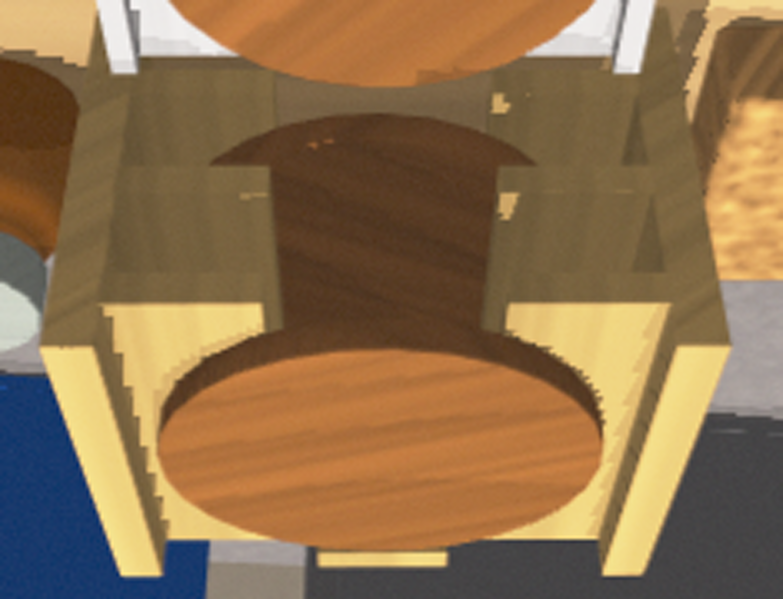

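Run:
```python
from h import *
from scipy.optimize import least_squares
t=np.load("pics/w1.png.npy");s=3.33;f=lambda u,v:(u/s+205-.35,v/s+200-.35)
L=[]# (kind, lift x,y,z, px)
add=lambda k,x,y,z,p:L.append((k,np.array([x,y,z]),np.array(p)))
add(0,-.005,-.058,.061,f(110,73));add(0,-.005,.058,.061,f(640,73))
add(0,-.140,-.058,.061,(205,53));add(0,-.140,.058,.061,(431,53))
add(0,-.065,-.115,.100,(141,202));add(0,-.065,.098,.175,(508,307))
for sg,c in((-1,((262,303),(102,303),(268,165),(95,346))),(1,((508,303),(670,303),(500,165),(677,346)))):
    add(1,0,sg*.027,.030,f(*c[0]));add(1,0,sg*.062,.030,f(*c[1]));add(1,0,sg*.027,0,f(*c[2]));add(1,0,sg*.062,.041,f(*c[3]))
def res(v,full=False):
    T2=t.copy();T2[:3,3]+=v[:3];T2[:3,:3]=R.from_rotvec(v[3:6]).as_matrix()@T2[:3,:3];r=[]
    for k,p,q in L:
        if k: p=p+[v[6],v[7],v[8]]
        r.append(proj(lw(*p),T2)-q)
    r=np.array(r)
    return r if full else np.r_[r.ravel(),v[:3]/.003,v[3:6]/.005]
o=least_squares(res,np.r_[np.zeros(6),.003,0,.09]);print(o.x.round(4));print(res(o.x,True).round(1))
J=np.linalg.inv(o.jac.T@o.jac);print(np.sqrt(np.diag(J)).round(4))
```

```text
[ 0.0046  0.0023 -0.0039 -0.0037 -0.0073 -0.0017  0.0037  0.0012  0.0903]
[[ 7.8 -2.7]
 [-4.9 -2.9]
 [ 6.2  1.1]
 [-5.6  0.5]
 [-7.1  0.3]
 [ 3.4  1.8]
 [-0.6 -2. ]
 [-1.1 -1.9]
 [-0.2  5.9]
 [-1.  -1.4]
 [ 0.7 -2. ]
 [ 0.8 -2. ]
 [ 0.8  5.8]
 [ 0.8 -1.5]]
[0.0008 0.001  0.0008 0.003  0.0037 0.0029 0.0014 0.0004 0.001 ]
```

Run:
```python
from h import *
from scipy.optimize import least_squares
t=np.load("pics/w1.png.npy");s=3.33;f=lambda u,v:(u/s+205-.35,v/s+200-.35)
L=[]
add=lambda k,x,y,z,p:L.append((k,np.array([x,y,z]),np.array(p)))
for sg,a,b in((-1,110,205),(1,640,431)):
    add(0,-.005,sg*.062,.061,f(a,73));add(0,-.140,sg*.062,.061,(b,53))
add(0,-.065,-.115,.100,(141,202));add(0,-.065,.098,.175,(508,307))
for sg,c in((-1,((262,303),(102,303),(270,192),(95,346))),(1,((508,303),(670,303),(500,192),(677,346)))):
    add(1,0,sg*.027,.030,f(*c[0]));add(1,0,sg*.062,.030,f(*c[1]));add(1,0,sg*.027,0,f(*c[2]));add(1,0,sg*.062,.041,f(*c[3]))
def res(v,full=False):
    T2=t.copy();T2[:3,3]+=v[:3];T2[:3,:3]=R.from_rotvec(v[3:6]).as_matrix()@T2[:3,:3];r=[]
    for k,p,q in L:
        if k: p=p+[v[6],v[7],v[8]]
        r.append(proj(lw(*p),T2)-q)
    r=np.array(r)
    return r if full else np.r_[r.ravel(),v[:3]/.002,v[3:6]/.005]
o=least_squares(res,np.r_[np.zeros(6),.003,0,.09]);print(o.x.round(4));print(res(o.x,True).round(1))
print(np.sqrt(np.diag(np.linalg.inv(o.jac.T@o.jac))).round(4))
for n,v in(("handle",(141,202)),): print(n,(np.array([X,Y,Z])@(atz(0,*v,.1,k=KW,t=t)-lw(-.065,-.115,.1))).round(4))
h=lw(-.065,-.115,.2);R0=rotgrasp(-1);goto(h,rotgrasp(-1));goto(h,rotgrasp(1))
```

```text
[ 0.0041  0.0016  0.0002 -0.0041  0.0016  0.0002  0.0057  0.0013  0.0911]
[[ 3.4 -2.4]
 [ 1.1  2.6]
 [-0.7 -2.5]
 [ 0.2  2.3]
 [-4.9 -0.2]
 [ 1.1 -0.8]
 [-0.  -0.1]
 [-0.1 -0.1]
 [-0.4  0.1]
 [ 0.1  0.2]
 [ 0.3 -0.1]
 [-0.2 -0.2]
 [ 0.4  0.1]
 [-0.2  0.2]]
[0.0008 0.001  0.0008 0.0029 0.0034 0.0028 0.0014 0.0004 0.001 ]
handle [-0.0039  0.0027  0.    ]
t 2.4 pos [0.5117 0.0539 0.2185] F [0.8 0.6 0.5] open 1.001
rot turns [ 0.0756 -0.2417  0.0765] deg [ 27.2 -87.   27.5]  then shift units [-0.97   0.154 -0.538]
t 2.4 pos [0.5117 0.0539 0.2185] F [0.8 0.6 0.5] open 1.001
rot turns [-0.0765  0.2413  0.0756] deg [-27.5  86.9  27.2]  then shift units [0.97  0.154 0.538]
```

```bash
python3 -c "
from h import *
print(get_state()['qpos'].round(2))"
```

```text
[-0.18 -0.35  2.33  0.32  0.6  -2.09]
```

Call:
send_rows([
  [[0, 0, 0], [-0.0064, 0.0201, 0.0063]],
  [[0, 0, 0], [-0.0064, 0.0201, 0.0063]],
  [[0, 0, 0], [-0.0064, 0.0201, 0.0063]],
  [[0, 0, 0], [-0.0064, 0.0201, 0.0063]],
  [[0, 0, 0], [-0.0064, 0.0201, 0.0063]],
  [[0, 0, 0], [-0.0064, 0.0201, 0.0063]],
  [[0, 0, 0], [-0.0064, 0.0201, 0.0063]],
  [[0, 0, 0], [-0.0064, 0.0201, 0.0063]],
  [[0, 0, 0], [-0.0064, 0.0201, 0.0063]],
  [[0, 0, 0], [-0.0064, 0.0201, 0.0063]],
  [[0, 0, 0], [-0.0064, 0.0201, 0.0063]],
  [[0, 0, 0], [-0.0064, 0.0201, 0.0063]],
], gripper=0.25)

```text
time: 3.6
eef_pos: [0.5113, 0.0564, 0.219]
tcp_rot: [0.538, -0.457, 0.463, -0.537]
contact_force: [-0.1, -0.1, 0.2]
opening: 0.749
```

Call:
send_rows([
  [[0.24, 0.04, 0.135], [0, 0, 0]],
  [[0.24, 0.04, 0.135], [0, 0, 0]],
  [[0.24, 0.04, 0.135], [0, 0, 0]],
  [[0.24, 0.04, 0.135], [0, 0, 0]],
  [[0, 0, 0], [0, 0, 0]],
  [[0, 0, 0], [0, 0, 0]],
])

```text
time: 4.2
eef_pos: [0.5938, -0.0481, 0.2006]
tcp_rot: [0.538, -0.456, 0.462, -0.537]
contact_force: [-0.1, -0.7, 0.6]
opening: 0.747
```

Run:
```python
from h import *
goto(lw(-.065,-.115,.085),rotgrasp(1))
i,t=wrist("pics/w2.png");print(get_state()['qpos'].round(2))
for z,n in((.1,"han"),):
  print([proj(lw(-.065+a,-.115+b,z),t).round(0).tolist() for a in(-.01,.01) for b in(-.015,.015)])
```

```text
t 4.2 pos [ 0.5938 -0.0481  0.2006] F [-0.1 -0.7  0.6] open 0.747
rot turns [-0.0007  0.0038  0.0012] deg [-0.3  1.4  0.4]  then shift units [ 0.036  0.963 -0.026]
[-0.25  0.15  1.82 -0.01  1.16 -0.41]
[[293.0, 271.0], [294.0, 220.0], [328.0, 271.0], [329.0, 221.0]]
```

View pics/w2.png

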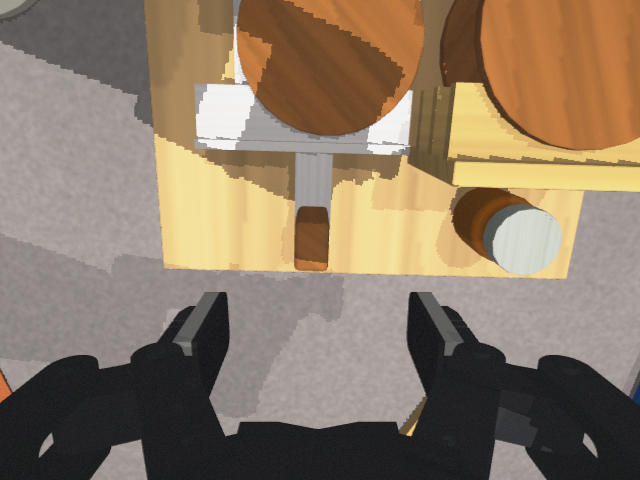

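The handle top is at (295–330, 220–271) and matches the prediction within 2 px. I'm descending and gripping it.

Call:
send_rows([
  [[0.036, 0, -0.026], [-0.0007, 0.0038, 0.0012]],
  [[0, 0.14, 0], [0, 0, 0]],
  [[0, 0.14, 0], [0, 0, 0]],
  [[0, 0.14, 0], [0, 0, 0]],
  [[0, 0.14, 0], [0, 0, 0]],
  [[0, 0.14, 0], [0, 0, 0]],
  [[0, 0.14, 0], [0, 0, 0]],
  [[0, 0.14, 0], [0, 0, 0]],
  [[0, 0, 0], [0, 0, 0]],
  [[0, 0, 0], [0, 0, 0]],
])

```text
time: 5.25
eef_pos: [0.5918, -0.0544, 0.0836]
tcp_rot: [-0.532, 0.465, -0.466, 0.532]
contact_force: [-0.7, -0.4, -0.0]
opening: 0.751
```

```bash
python3 -c "
from h import *
goto(lw(-.065,-.115,.083),rotgrasp(1))"
```

```text
t 5.25 pos [ 0.5918 -0.0544  0.0836] F [-0.7 -0.4 -0. ] open 0.751
rot turns [-0.0002 -0.0002  0.    ] deg [-0.1 -0.1  0. ]  then shift units [-0.013  0.005 -0.003]
```

Call:
send_rows([
  [[0, 0, 0], [0, 0, 0]],
  [[0, 0, 0], [0, 0, 0]],
  [[0, 0, 0], [0, 0, 0]],
  [[0, 0, 0], [0, 0, 0]],
  [[0, 0, 0], [0, 0, 0]],
  [[0, 0, 0], [0, 0, 0]],
  [[0, 0, 0], [0, 0, 0]],
  [[0, 0, 0], [0, 0, 0]],
  [[0, 0, 0], [0, 0, 0]],
  [[0, 0, 0], [0, 0, 0]],
], gripper=1.0, grip_force=60)

```text
time: 6.25
eef_pos: [0.5915, -0.0551, 0.0847]
tcp_rot: [0.532, -0.466, 0.466, -0.532]
contact_force: [-3.9, -0.9, 4.8]
opening: 0.222
```

Call:
send_rows([
  [[0, -0.04, 0], [0, 0, 0]],
  [[0, -0.04, 0], [0, 0, 0]],
  [[0, -0.04, 0], [0, 0, 0]],
  [[0, -0.04, 0], [0, 0, 0]],
  [[0, -0.04, 0], [0, 0, 0]],
  [[0, -0.04, 0], [0, 0, 0]],
  [[0, -0.04, 0], [0, 0, 0]],
  [[0, -0.04, 0], [0, 0, 0]],
  [[0, 0, 0], [0, 0, 0]],
  [[0, 0, 0], [0, 0, 0]],
  [[0, 0, 0], [0, 0, 0]],
])

```text
time: 7.35
eef_pos: [0.5915, -0.055, 0.1229]
tcp_rot: [0.532, -0.466, 0.466, -0.532]
contact_force: [-2.8, -5.3, -3.8]
opening: 0.225
```

Call:
send_rows([
  [[0, 0, 0], [0, 0, 0]],
  [[0, 0, 0], [0, 0, 0]],
  [[0, 0, 0], [0, 0, 0]],
  [[0, 0, 0], [0, 0, 0]],
  [[0, 0, 0], [0, 0, 0]],
  [[0, -0.2, 0], [0, 0, 0]],
  [[0, -0.2, 0], [0, 0, 0]],
  [[0, -0.2, 0], [0, 0, 0]],
  [[0, -0.2, 0], [0, 0, 0]],
  [[0, 0, 0], [0, 0, 0]],
], gripper=0.35)

```text
time: 8.35
eef_pos: [0.5941, -0.0552, 0.2226]
tcp_rot: [-0.53, 0.463, -0.469, 0.534]
contact_force: [0.6, 0.4, 0.3]
opening: 0.653
```

Run:
```python
from h import *
c=read_camera("scene")["img"];cv2.imwrite("pics/scene2.png",c)
goto(lw(-.15,0,.22),rotpush(np.radians(35)))
```

```text
t 8.4 pos [ 0.5929 -0.055   0.22  ] F [-0.1 -0.3 -0.3] open 0.65
rot turns [ 0.0757 -0.2418 -0.0751] deg [ 27.3 -87.1 -27. ]  then shift units [-0.59  -0.413  0.978]
```

Call:
send_rows([
  [[0, 0, 0], [0.0063, -0.0201, -0.0063]],
  [[0, 0, 0], [0.0063, -0.0201, -0.0063]],
  [[0, 0, 0], [0.0063, -0.0201, -0.0063]],
  [[0, 0, 0], [0.0063, -0.0201, -0.0063]],
  [[0, 0, 0], [0.0063, -0.0201, -0.0063]],
  [[0, 0, 0], [0.0063, -0.0201, -0.0063]],
  [[0, 0, 0], [0.0063, -0.0201, -0.0063]],
  [[0, 0, 0], [0.0063, -0.0201, -0.0063]],
  [[0, 0, 0], [0.0063, -0.0201, -0.0063]],
  [[0, 0, 0], [0.0063, -0.0201, -0.0063]],
  [[0, 0, 0], [0.0063, -0.0201, -0.0063]],
  [[0, 0, 0], [0.0063, -0.0201, -0.0063]],
], gripper=0.78)

```text
time: 9.6
eef_pos: [0.5906, -0.0542, 0.2153]
tcp_rot: [-0.66, -0.246, -0.171, 0.689]
contact_force: [-0.2, 0.5, -0.3]
opening: 0.218
```

Call:
send_rows([
  [[-0.147, -0.103, 0.245], [0, 0, 0]],
  [[-0.147, -0.103, 0.245], [0, 0, 0]],
  [[-0.147, -0.103, 0.245], [0, 0, 0]],
  [[-0.147, -0.103, 0.245], [0, 0, 0]],
  [[0, 0, 0], [0, 0, 0]],
  [[0, 0, 0], [0, 0, 0]],
])

```text
time: 10.2
eef_pos: [0.4925, 0.0535, 0.2183]
tcp_rot: [-0.66, -0.245, -0.172, 0.689]
contact_force: [0.5, -0.4, -0.1]
opening: 0.222
```

Run:
```python
from h import *
goto(lw(-.135,0,.2),rotpush(np.radians(25)))
i,t=wrist("pics/w3.png");print(get_state()['qpos'].round(2))
cv2.imwrite("pics/w3c.png",cv2.resize(i[40:300,150:490],None,fx=2.3,fy=2.3,interpolation=cv2.INTER_CUBIC))
```

```text
t 10.2 pos [0.4925 0.0535 0.2183] F [ 0.5 -0.4 -0.1] open 0.222
rot turns [ 0.0008 -0.004   0.026 ] deg [ 0.3 -1.4  9.4]  then shift units [ 0.039  0.186 -0.03 ]
[-0.18 -0.4   2.36  0.29  0.63 -2.04]
```

View pics/w3c.png

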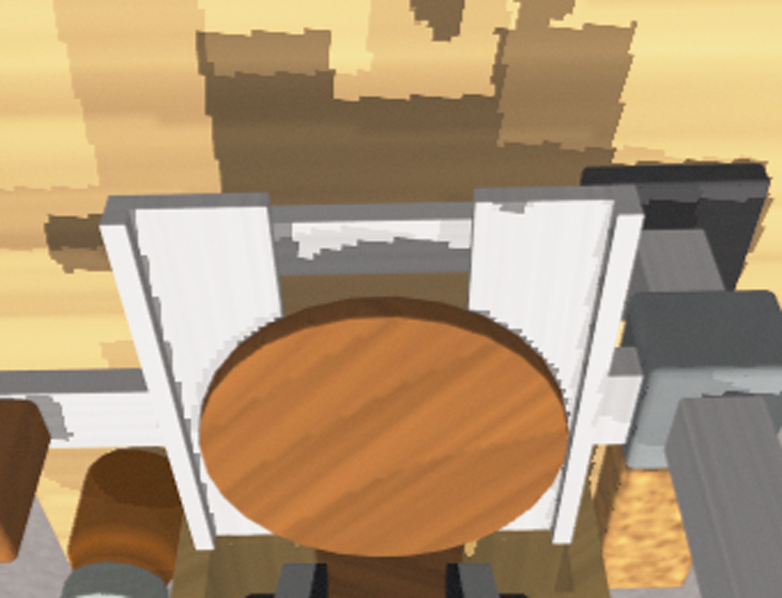

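Run:
```python
from h import *
i=cv2.imread("pics/w3.png")
cv2.imwrite("pics/w3d.png",cv2.resize(i[240:420,205:435],None,fx=3.33,fy=3.33,interpolation=cv2.INTER_CUBIC))
```

```text
(no output)
```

View pics/w3d.png

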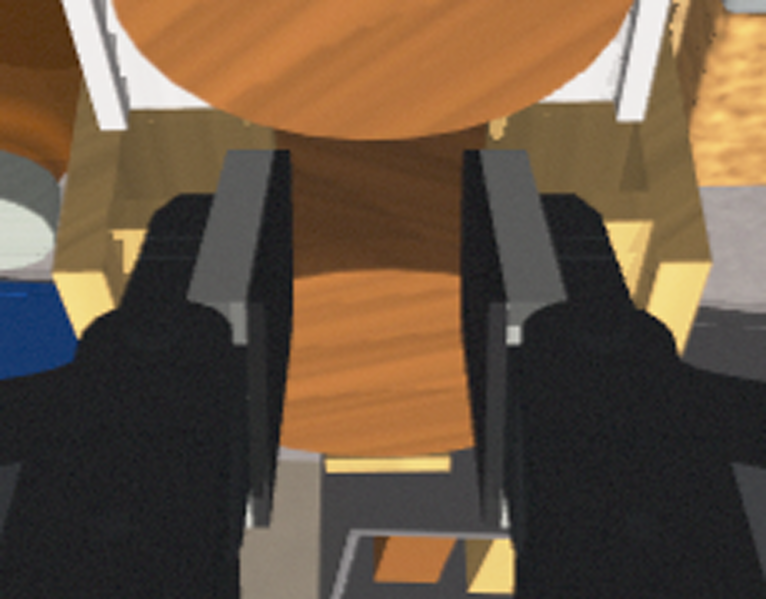

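Run:
```python
from h import *
from scipy.optimize import least_squares
t1=np.load("pics/w1.png.npy");t3=np.load("pics/w3.png.npy");s=3.33
f=lambda u,v:(u/s+205-.35,v/s+200-.35); g=lambda u,v:(u/s+205-.35,v/s+240-.35); h=lambda u,v:(u/2.3+150-.3,v/2.3+40-.3)
L=[]
add=lambda im,k,x,y,z,p,w=1:L.append((im,k,np.array([x,y,z]),np.array(p),w))
for sg,a,c in((-1,110,((262,303),(102,303),(270,192),(42,346))),(1,640,((508,303),(670,303),(500,192),(730,346)))):
    add(0,0,-.005,sg*.062,.006,f(a,73))
    add(0,1,0,sg*.027,.030,f(*c[0]));add(0,1,0,sg*.062,.030,f(*c[1]));add(0,1,0,sg*.027,0,f(*c[2]));add(0,1,0,sg*.0735,.041,f(*c[3]))
add(0,0,-.065,-.115,.045,(141,202),.4);add(0,0,-.065,.098,.120,(508,307),.5)
for sg,a,b,c in((-1,(100,130),(103,222),(55,271)),(1,(643,121),(642,212),(710,263))):
    add(1,2,-.005,sg*.062,.006,g(*a));add(1,2,-.140,sg*.062,.006,h(*b));add(1,1,0,sg*.0735,.041,g(*c))
def res(v,full=False):
    r=[]
    for im,k,p,q,w in L:
        T2=(t1,t3)[im].copy();c=v[6*im:6*im+6];T2[:3,3]+=c[:3];T2[:3,:3]=R.from_rotvec(c[3:]).as_matrix()@T2[:3,:3]
        p=p+([0,0,.055] if k==0 else v[12:15] if k==1 else [0,0,v[15]])
        r.append(w*(proj(lw(*p),T2)-q))
    r=np.array(r)
    c=v[:12].reshape(2,6)
    return r if full else np.r_[r.ravel(),(c[:,:3]/.002).ravel(),(c[:,3:]/.005).ravel(),((c[0]-c[1])/[.001,.001,.001,.003,.003,.003])]
o=least_squares(res,np.r_[np.zeros(12),.003,0,.09,.093]);print(o.x.round(4));print(res(o.x,True).round(1).tolist())
C=np.linalg.inv(o.jac.T@o.jac);print(np.sqrt(np.diag(C)).round(4)[12:],"diff sd",np.sqrt(C[14,14]+C[15,15]-2*C[14,15]))
```

```text
[ 0.0021  0.0004 -0.0008 -0.0007 -0.0002  0.0035  0.0021  0.0004 -0.001
 -0.0009 -0.0009  0.004   0.0043  0.0017  0.0905  0.0943]
[[2.9, -0.6], [0.1, -0.0], [0.1, 0.0], [-0.4, 0.1], [0.0, 0.4], [-1.7, -0.8], [0.3, -0.1], [-0.3, -0.2], [0.3, 0.1], [-0.1, 0.1], [-2.0, 0.9], [-0.1, 0.9], [2.2, 0.5], [-0.1, -0.1], [-0.1, 0.1], [-1.3, 0.6], [-0.5, -0.4], [0.2, -0.5]]
[0.0012 0.0004 0.001  0.0009] diff sd 0.0010227768666821067
```

Run:
```python
from h import *
M=read_camera("wrist")["mount"]; Mi=np.linalg.inv(M)
g=lambda u,v:(u/3.33+205-.35,v/3.33+240-.35)
print(g(272,150),g(482,150),g(290,150),tips_ahead)
for x in(-.011,.011):
  for y in(.004,.009,.014,.019):
    r=[]
    for z in(-.0095,.0095):
        q=Mi@[x,y,z,1];r.append((q[:2]/q[2]*KW[0]+KW[2:]).round(1).tolist())
    print(x,y,r)
t=np.load("pics/w3.png.npy");t[:3,3]+=[.0021,.0004,-.001]
h=lambda u,v:(u/2.3+150-.3,v/2.3+40-.3)
F=np.array([X,Y]);d=lambda p:(F@(p-lw(0,0,0))[[0,1,2]]).round(4)
F=np.array([X,Y])
for p,z in((h(384,434),.1027),(h(384,316),.1027),(h(384,556),.1027)): print(d(atz(0,*p,z,k=KW,t=t)))
```

```text
(286.33168168168163, 284.69504504504505) (349.3947447447447, 284.69504504504505) (291.73708708708705, 284.69504504504505) 0.014
-0.011 0.004 [[293.6, 293.9], [349.5, 293.9]]
-0.011 0.009 [[294.4, 288.1], [348.4, 288.2]]
-0.011 0.014 [[295.1, 282.8], [347.4, 282.8]]
-0.011 0.019 [[295.8, 277.7], [346.5, 277.8]]
0.011 0.004 [[294.5, 351.4], [348.1, 351.4]]
0.011 0.009 [[295.2, 344.1], [347.2, 344.1]]
0.011 0.014 [[295.9, 337.2], [346.3, 337.2]]
0.011 0.019 [[296.6, 330.7], [345.4, 330.8]]
[-0.0667  0.0008]
[-0.1118  0.0019]
[-0.0042 -0.0008]
```

Call:
send_rows([
  [[0, 0, 0], [0.0004, -0.002, 0.013]],
  [[0, 0, 0], [0.0004, -0.002, 0.013]],
  [[0, 0, 0], [0, 0, 0]],
  [[0, 0, 0], [0, 0, 0]],
  [[0, 0, 0], [0, 0, 0]],
], gripper=0.88)

```text
time: 10.8
eef_pos: [0.493, 0.0526, 0.2187]
tcp_rot: [-0.678, -0.199, -0.107, 0.699]
contact_force: [0.3, 0.2, 0.3]
opening: 0.119
```

Run:
```python
from h import *
goto(lw(-.151,.001,.103),rotpush(np.radians(25)));print(get_state()['qpos'].round(2))
```

```text
t 10.8 pos [0.493  0.0526 0.2187] F [0.3 0.2 0.3] open 0.119
rot turns [ 0.     -0.0003  0.0001] deg [ 0.  -0.1  0. ]  then shift units [-0.428  0.864 -0.013]
[-0.16 -0.33  2.27  0.17  0.78 -1.96]
```

Call:
send_rows([
  [[-0.0535, 0.108, -0.0016], [0, 0, 0]],
  [[-0.0535, 0.108, -0.0016], [0, 0, 0]],
  [[-0.0535, 0.108, -0.0016], [0, 0, 0]],
  [[-0.0535, 0.108, -0.0016], [0, 0, 0]],
  [[-0.0535, 0.108, -0.0016], [0, 0, 0]],
  [[-0.0535, 0.108, -0.0016], [0, 0, 0]],
  [[-0.0535, 0.108, -0.0016], [0, 0, 0]],
  [[-0.0535, 0.108, -0.0016], [0, 0, 0]],
  [[0, 0, 0], [0, 0, 0]],
  [[0, 0, 0], [0, 0, 0]],
])

```text
time: 11.8
eef_pos: [0.4906, 0.0509, 0.1038]
tcp_rot: [-0.679, -0.199, -0.107, 0.699]
contact_force: [-0.0, -0.1, -0.1]
opening: 0.122
```

Run:
```python
from h import *
goto(lw(-.151,.001,.103),rotpush(np.radians(25)));print(get_state()['qpos'].round(2))
goto(lw(-.03,.001,.103),rotpush(np.radians(25)))
i,t=wrist("pics/w4.png")
```

```text
t 11.8 pos [0.4906 0.0509 0.1038] F [-0.  -0.1 -0.1] open 0.122
rot turns [ 0.0001 -0.0002  0.0001] deg [ 0.  -0.1  0. ]  then shift units [-0.003  0.006 -0.002]
[-0.16 -0.14  2.36  0.25  0.52 -2.06]
t 11.8 pos [0.4906 0.0509 0.1038] F [-0.  -0.1 -0.1] open 0.122
rot turns [ 0.0001 -0.0002  0.0001] deg [ 0.  -0.1  0. ]  then shift units [ 0.91   0.432 -0.002]
```

View pics/w4.png

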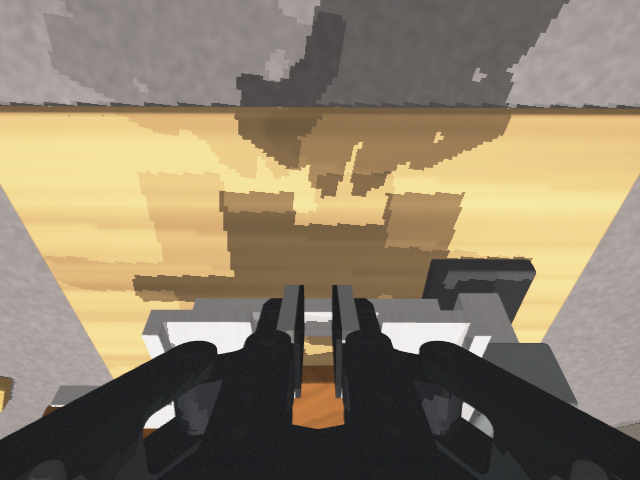

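Call:
send_rows([
  [[0.034, 0.0158, 0], [0, 0, 0]],
  [[0.068, 0.0317, 0], [0, 0, 0]],
  [[0.068, 0.0317, 0], [0, 0, 0]],
  [[0.068, 0.0317, 0], [0, 0, 0]],
  [[0.068, 0.0317, 0], [0, 0, 0]],
  [[0.068, 0.0317, 0], [0, 0, 0]],
  [[0.068, 0.0317, 0], [0, 0, 0]],
  [[0.068, 0.0317, 0], [0, 0, 0]],
  [[0.068, 0.0317, 0], [0, 0, 0]],
  [[0.068, 0.0317, 0], [0, 0, 0]],
  [[0.068, 0.0317, 0], [0, 0, 0]],
  [[0.034, 0.0158, 0], [0, 0, 0]],
])

```text
time: 13.05
eef_pos: [0.5901, 0.0642, 0.1043]
tcp_rot: [-0.679, -0.199, -0.107, 0.699]
contact_force: [0.2, -1.3, -0.4]
opening: 0.12
```

Run:
```python
from h import *
goto(lw(-.0046,.001,.103),rotpush(np.radians(25)))
wrist("pics/w5.png")
i=read_camera("top")["img"];cv2.imwrite("pics/top5.png",i)
a=cv2.resize(cv2.imread("pics/w5.png"),(480,360));b=cv2.resize(i[120:300,220:400],(360,360),interpolation=cv2.INTER_CUBIC)
b=b[:, :320];cv2.imwrite("pics/m5.png",np.hstack([a,b]))
```

```text
t 13.05 pos [0.5901 0.0642 0.1043] F [ 0.2 -1.3 -0.4] open 0.12
rot turns [ 0.0001 -0.0001  0.0003] deg [ 0.  -0.   0.1]  then shift units [ 0.342  0.171 -0.001]
```

View pics/m5.png

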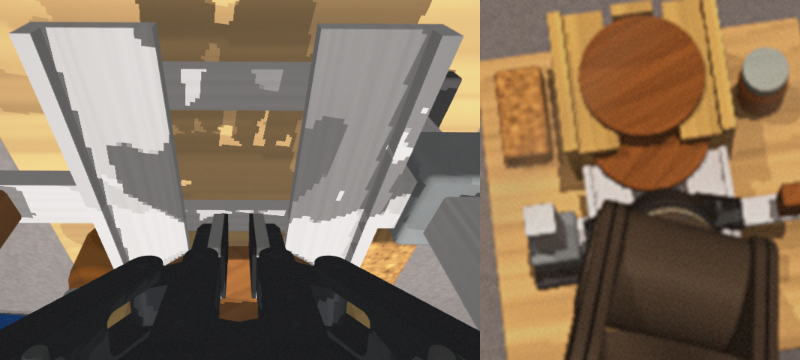

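Call:
send_rows([
  [[0.0555, 0.028, 0], [0, 0, 0]],
  [[0.0555, 0.028, 0], [0, 0, 0]],
  [[0.0555, 0.028, 0], [0, 0, 0]],
  [[0.0555, 0.028, 0], [0, 0, 0]],
  [[0.0555, 0.028, 0], [0, 0, 0]],
  [[0.015, 0.007, 0], [0, 0, 0]],
  [[0.015, 0.007, 0], [0, 0, 0]],
  [[0, 0, 0], [0, 0, 0]],
  [[0, 0, 0], [0, 0, 0]],
])

```text
time: 14.05
eef_pos: [0.6299, 0.0696, 0.1029]
tcp_rot: [-0.679, -0.199, -0.107, 0.699]
contact_force: [0.0, 0.5, 0.4]
opening: 0.12
```

Call:
send_rows([
  [[0.0076, 0.0035, 0], [0, 0, 0]],
  [[0.0076, 0.0035, 0], [0, 0, 0]],
  [[0, 0, 0], [0, 0, 0]],
  [[0, 0, 0], [0, 0, 0]],
])

```text
time: 14.45
eef_pos: [0.632, 0.0698, 0.103]
tcp_rot: [-0.679, -0.199, -0.107, 0.699]
contact_force: [0.1, -0.3, 0.4]
opening: 0.12
```

Call:
send_rows([
  [[0.0076, 0.0035, 0], [0, 0, 0]],
  [[0.0076, 0.0035, 0], [0, 0, 0]],
  [[0, 0, 0], [0, 0, 0]],
  [[0, 0, 0], [0, 0, 0]],
])

```text
time: 14.85
eef_pos: [0.6338, 0.0702, 0.1029]
tcp_rot: [-0.679, -0.199, -0.107, 0.699]
contact_force: [-2.0, 0.1, 0.5]
opening: 0.118
```

Run:
```python
from h import *
goto(lw(-.0046,.001,.103),rotpush(np.radians(25)))
```

```text
t 14.85 pos [0.6338 0.0702 0.1029] F [-2.   0.1  0.5] open 0.118
rot turns [ 0.0001 -0.0001  0.0001] deg [ 0. -0.  0.]  then shift units [ 0.014  0.006 -0.002]
```

Call:
send_rows([
  [[0.0076, 0.0035, 0], [0, 0, 0]],
  [[0, 0, 0], [0, 0, 0]],
  [[0, 0, 0], [0, 0, 0]],
])

```text
time: 15.15
eef_pos: [0.6342, 0.0702, 0.1028]
tcp_rot: [-0.679, -0.198, -0.106, 0.699]
contact_force: [-5.7, -1.3, 2.3]
opening: 0.117
```

Call:
send_rows([
  [[0.0076, 0.0035, 0], [0, 0, 0]],
  [[0, 0, 0], [0, 0, 0]],
  [[0, 0, 0], [0, 0, 0]],
])

```text
time: 15.45
eef_pos: [0.6344, 0.0703, 0.1027]
tcp_rot: [-0.679, -0.198, -0.105, 0.699]
contact_force: [-9.4, -2.4, 7.3]
opening: 0.118
```

Reaction rises to 9 N over 2 mm of commanded motion, with almost no actual motion, so the disc is at the back stop. I'm backing off straight, then going up and back for a look.

Call:
send_rows([
  [[-0.038, -0.0176, 0], [0, 0, 0]],
  [[-0.15, -0.07, 0], [0, 0, 0]],
  [[-0.15, -0.07, 0], [0, 0, 0]],
  [[-0.15, -0.07, 0], [0, 0, 0]],
  [[-0.15, -0.07, 0], [0, 0, 0]],
  [[-0.15, -0.07, 0], [0, 0, 0]],
  [[0, 0, 0], [0, 0, 0]],
  [[0, 0, 0], [0, 0, 0]],
])

```text
time: 16.25
eef_pos: [0.5333, 0.0564, 0.1036]
tcp_rot: [-0.679, -0.2, -0.108, 0.699]
contact_force: [0.4, 0.2, -0.7]
opening: 0.12
```

Call:
send_rows([
  [[0.1, -0.2, 0], [0, 0, 0.02]],
  [[0.1, -0.2, 0], [0, 0, 0]],
  [[0.1, -0.2, 0], [0, 0, 0]],
  [[0.1, -0.2, 0], [0, 0, 0]],
  [[0, 0, 0], [0, 0, -0.02]],
  [[0, 0, 0], [0, 0, -0.02]],
  [[0, 0, 0], [0, 0, -0.02]],
  [[0, 0, 0], [0, 0, 0]],
  [[0, 0, 0], [0, 0, 0]],
], gripper=0)

```text
time: 17.15
eef_pos: [0.546, 0.0581, 0.2099]
tcp_rot: [-0.649, -0.282, -0.194, 0.68]
contact_force: [0.2, 0.1, 0.7]
opening: 0.999
```

Run:
```python
from h import *
goto(lw(-.13,0,.22),rotpush(np.radians(35)))
i,t=wrist("pics/w6.png")
j=read_camera("top")["img"];cv2.imwrite("pics/top6.png",j)
k=read_camera("scene")["img"];cv2.imwrite("pics/scene6.png",k)
z=lambda im,w,h:cv2.resize(im,(w,h),interpolation=cv2.INTER_CUBIC)
A=z(i[150:380,180:460],480,394)
B=z(j[110:270,220:400],320,284)
C=z(k[195:405,180:420],320,280)
m=np.zeros((600,800,3),np.uint8);m[:394,:480]=A;m[:284,480:]=B;m[300:580,480:]=C
m[400:600,:266]=z(i,266,200);cv2.imwrite("pics/m6.png",m)
a=cv2.imread("pics/top0.png");print("diff top",[(np.abs(a[y0:y1,x0:x1].astype(int)-j[y0:y1,x0:x1]).mean().round(1)) for y0,y1,x0,x1 in((140,170,280,330),(145,175,350,375),(340,400,170,230))])
```

```text
t 17.15 pos [0.546  0.0581 0.2099] F [0.2 0.1 0.7] open 0.999
rot turns [ 0.0001 -0.0001  0.0122] deg [ 0.1 -0.   4.4]  then shift units [-0.19  -0.236 -0.009]
diff top [np.float64(12.2), np.float64(15.6), np.float64(20.8)]
```

View pics/m6.png

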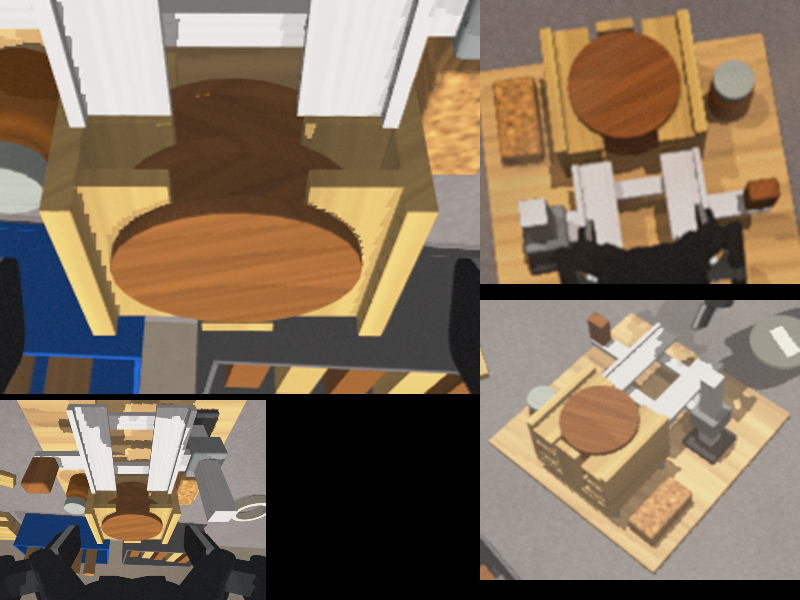

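Run:
```python
from h import *
i=cv2.GaussianBlur(cv2.imread("pics/w6.png"),(3,3),0).astype(int);t=np.load("pics/w6.png.npy");t[:3,3]+=[.0021,.0004,-.001]
print("r",list(range(44,70,2)))
for z in(.0995,.0905):
  for a in(132,140,148,212,220,228):
    r=[]
    for q in range(44,70,2):
        p=proj(lw(.0663+q/1e3*np.cos(np.radians(a)),.0015+q/1e3*np.sin(np.radians(a)),z),t);b=i[int(round(p[1])),int(round(p[0]))];r.append(f"{b[2]}/{b[2]-b[0]}")
    print(z,a,r)
a=cv2.imread("pics/top0.png");j=cv2.imread("pics/top6.png")
for n,(y0,y1,x0,x1) in dict(topdisc=(128,190,268,334),jar=(142,180,346,378)).items():
    r=cv2.matchTemplate(j[y0-6:y1+6,x0-6:x1+6],a[y0:y1,x0:x1],cv2.TM_CCOEFF_NORMED);print(n,cv2.minMaxLoc(r)[1::2])
```

```text
r [44, 46, 48, 50, 52, 54, 56, 58, 60, 62, 64, 66, 68]
0.0995 132 ['130/63', '110/52', '111/53', '110/52', '110/52', '112/53', '116/55', '117/56', '117/57', '115/55', '115/55', '114/55', '114/55']
0.0995 140 ['96/50', '109/52', '107/51', '107/50', '109/53', '103/52', '89/48', '82/48', '87/50', '109/52', '110/53', '109/51', '109/51']
0.0995 148 ['78/44', '76/44', '76/43', '75/44', '77/46', '80/48', '80/47', '83/49', '81/48', '87/48', '105/51', '110/52', '112/54']
0.0995 212 ['84/50', '82/49', '81/48', '81/49', '83/50', '85/52', '91/54', '90/54', '87/52', '85/51', '91/50', '113/54', '113/54']
0.0995 220 ['81/48', '85/48', '104/53', '122/59', '123/59', '115/57', '101/56', '91/54', '87/53', '85/50', '104/51', '109/51', '109/52']
0.0995 228 ['152/75', '127/61', '122/58', '118/57', '119/56', '120/57', '120/57', '120/57', '121/58', '116/56', '113/54', '112/54', '111/53']
0.0905 132 ['88/48', '85/49', '81/48', '81/49', '83/48', '106/51', '110/52', '111/53', '110/52', '110/52', '110/52', '114/54', '115/55']
0.0905 140 ['83/50', '81/46', '82/49', '82/47', '83/47', '101/49', '108/50', '111/53', '112/53', '111/52', '110/52', '111/52', '110/52']
0.0905 148 ['84/49', '83/50', '84/50', '82/48', '80/46', '100/48', '103/49', '105/50', '106/50', '105/49', '104/49', '106/50', '108/51']
0.0905 212 ['85/50', '88/52', '85/51', '85/51', '84/51', '88/50', '110/53', '116/55', '115/55', '113/53', '112/52', '114/54', '113/53']
0.0905 220 ['89/53', '90/54', '89/53', '88/51', '86/52', '85/49', '112/54', '113/53', '113/54', '115/55', '115/55', '112/53', '110/52']
0.0905 228 ['97/54', '90/53', '91/54', '89/53', '87/52', '85/52', '100/51', '111/53', '109/52', '109/52', '110/52', '110/53', '113/54']
topdisc (0.9908963441848755, (6, 6))
jar (0.997352659702301, (6, 6))
```

```bash
python3 -c "
from plant import *
print(get_state()['contact_force'].round(1));print(sign_off())"
```

```text
[ 0.8 -0.6 -0.1]
the job is handed in; nothing more can be done
None
```

The disc is in the free middle level of the rack, pushed against the back stop and lying flat on the ledges. I handed the job in at about 17 s of the 48 s allowed.

**Lift:** I gripped the handle and raised it 38 mm, which puts the carrying surface at about 93 mm. I measured the free level's ledges at 90–91 mm. I then released the lift there and did not touch it again.

**Push:** I pushed the disc in with nearly closed, tilted fingers running between the tines. At the back stop the force rose to about 9 N with almost no further movement. I then backed off clear of everything.

**Last checks:**
- **Disc position:** the lower rim sat where a flat, fully home disc should show, at all six angles I checked, within about 2 mm.
- **Other objects:** the top disc and jar had not moved in the top camera (0 px shift). The low disc looked unmoved in the wrist view but was not measured.
- **Disagreement:** the wrist-camera fit put the carrying surface at 94 mm, against 93 mm from the arm's own travel. Either way it is about 3–4 mm above the ledges, which I took as within "a few millimetres higher".

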